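# Start up the counting scale and tare the tray

## Task

Start up the counting scale for the shift: with the fingertips, switch on the bench power unit by pushing the raised end of its rocker fully down, then switch on the scale in the same way with the rocker on its panel. Give the scale three seconds for its self-test, then press the tare key (the one wide bar key on the panel) all the way down and let it come back up, so that the empty tray on the pan is tared off. Do not touch the pan or the tray, press none of the other keys, and leave the gauge stand, the tape roll and the discs where they are.

Things in the scene. Friction and masses are not known exactly. Their poses are not given: they have to be found in the camera images.
- power_unit: Low grey bench power unit, fixed, left or right of the scale, 220 x 70 mm, top 50 mm above the bench; origin on the bench under its middle, x along it away from the operator, z up. On top: rocker at x = -70 mm in a silver bezel (40 x 30 mm, 2.5 mm high), two round sockets, and a black adapter (46 x 42 mm, top 94 mm above the bench) plugged in at x = +66 mm.
- unit_switch (a joint): Power unit's rocker (rad), 30 mm long (along the unit's x), 22 mm wide, black, dished. At 0 (off) its +x half, the end away from the operator, slopes up at 0.32 rad (tip 4.7 mm above the crease) and its -x half is parallel to the unit's top; at 0.32 (on) the reverse. 3 to 5 N on the raised end turns it; stiff, it stays where left. Crease 56 mm above the bench.
- unit_switch_press (a point): Point to push on the power unit's rocker: on the top of its +x half, 11 mm from the crease, 4 mm from the tip. It moves with the rocker and goes down about 3.5 mm when it is switched on.
- scale: Light grey bench counting scale, fixed, 330 mm deep (x), 300 mm wide (y); origin on the bench under its middle, x away from the operator, y to the operator's left, z up. Its front 115 mm is the sloping panel; the housing behind is 85 mm high and carries the pan.
- scale_panel: The scale's panel, sloping at 14 degrees, rising with +x; origin at the middle of its face, x up the slope, y to the operator's left, z its outward normal. Display windows above; below them, all at x = -16 mm, from left to right: three square keys at y = 122, 86, 50 mm, the wide bar key at -18, the rocker at -105 (in a silver bezel 40 x 30 mm, 2.5 mm high).
- scale_switch (a joint): Scale's rocker (rad), 30 mm long (along the scale's x), 22 mm wide, black, dished. At 0 (off) its +x half, the end away from the operator, slopes up at 0.32 rad (tip 4.7 mm above the crease) and its -x half is parallel to the panel; at 0.32 (on) the reverse. 3 to 5 N on the raised end turns it; stiff, it stays where left. Crease 6 mm off the panel.
- scale_switch_press (a point): Point to push on the scale's rocker: on the top of its +x half, 11 mm from the crease, 4 mm from the tip. It moves with the rocker and goes down about 3.5 mm when it is switched on.
- key_tare (a joint): Tare key, the wide bar (18 x 46 mm), spring key on the scale's panel (m): 0 up, 0.004 fully down, moving square to the panel. 1.2 N to start it, 4 N at the bottom.
- key_tare_top (a point): Centre of the top of the tare key, 7 mm off the panel when up; its z axis is the panel's outward normal.
- key_zero (a joint): Leftmost square key (18 x 18 mm), spring key on the scale's panel (m): 0 up, 0.004 fully down, moving square to the panel. Not to be pressed.
- key_unit (a joint): Middle square key (18 x 18 mm), spring key on the scale's panel (m): 0 up, 0.004 fully down, moving square to the panel. Not to be pressed.
- key_print (a joint): Rightmost square key (18 x 18 mm), the nearest to the tare key, spring key on the scale's panel (m): 0 up, 0.004 fully down, moving square to the panel. Not to be pressed.
- scale_pan: Stainless weighing pan on the scale behind the panel, 215 (x) x 280 (y) x 8 mm, top 106 mm above the bench, near edge about 56 mm on the operator's side of the scale's origin; origin at the centre of its underside. Not to be touched.
- tray: Empty open blue tray lying loose on the pan, 150 (x) x 200 (y) x 35 mm, top 141 mm above the bench; origin at the centre of its underside. Not to be touched.
- gauge_stand: Dial gauge on a black granite base 150 (x) x 100 (y) x 50 mm with a steel column 220 mm high at its +x end; loose, 3.5 kg, stands on the other side of the scale from the power unit; origin under the middle of the base.
- tape_roll: White roll, outside diameter 60 mm, 50 mm high, loose on the bench; origin at the centre of its underside.
- disc0: Loose metal disc, diameter 60 mm, 5 mm thick, bottom of a pile of three; origin at the centre of its underside.
- disc1: Loose metal disc, diameter 60 mm, 5 mm thick, middle of a pile of three; origin at the centre of its underside.
- disc2: Loose metal disc, diameter 60 mm, 5 mm thick, top of a pile of three; origin at the centre of its underside.

How it is judged:
On the way, in this order (a step that is already met when the one before it is completed fails the run):
1. the power unit is switched on, the scale still off (value of joint unit_switch above 0.22 rad and value of joint scale_switch below 0.1 rad), for 0.2 s.
2. the scale is switched on too and is left three seconds without the tare key being pressed (value of joint each of unit_switch, scale_switch above 0.22 rad and value of joint key_tare below 0.001 m), for 3 s.
3. the tare key is pressed all the way down (3 of its 4 mm or more) (value of joint each of unit_switch, scale_switch above 0.22 rad and value of joint key_tare above 0.003 m), for 0.06 s.
4. the tare key is up again (value of joint key_tare below 0.001 m), for 0.2 s.
At the end, for the whole second after the job is handed in: Both rockers are on (past 0.22 of 0.32 rad), the tare key is up again (within 1 mm), the tray lies still within 5 mm of where it was, and the gauge stand, roll and discs within 15 mm of where they were (all of step 2 and distance of each of gauge_stand, tape_roll, disc0, disc1, disc2 from where it was at the start of the episode below 0.015 m and distance of tray from where it was at the start of the episode below 0.005 m and linear speed of tray below 0.02 m/s); the robot touches nothing.
It fails at once if the scale is switched on while the power unit is off (value of joint unit_switch below 0.16 rad and value of joint scale_switch above 0.2 rad).
It fails at once if the tare key is pressed while the scale is off (value of joint scale_switch below 0.16 rad and value of joint key_tare above 0.002 m).
It fails at once if another key is pressed (by 2 mm) (value of joint any of key_zero, key_unit, key_print above 0.002 m).
It fails at once if the robot touches the pan or the tray (over 1 N) (contact force between any of the fingers, the arm and scale_pan above 1 N or contact force between any of the fingers, the arm and tray above 1 N).
It fails at once if the tray is shifted by 8 mm, or the gauge stand, the roll or a disc moved by 20 mm, or any of them lifted as much (distance of tray from where it was at the start of the episode above 0.008 m or distance of any of gauge_stand, tape_roll, disc0, disc1, disc2 from where it was at the start of the episode above 0.02 m).
It also fails if it takes over 58 s, if anything falls off the work surface, if the arm or the gripper's body presses on something with over 40 N, if the wrist force passes 120 N, or if a joint passes its speed limit or range.

## Robot

A 6-joint arm with a two-finger parallel gripper is mounted at the origin on the work surface. World frame = base frame: x ahead of the robot, y to its left, z up, the work surface at z = 0. Lengths are in m, angles in rad, forces in N, time in s.
With the tool pointing down it reaches from about 0.3 to 0.95 m from the base axis. Payload 3.1 kg.
Tool frame: the origin (TCP) lies midway between the tips of the shut fingers; the grasp point (between the pads) lies 19 mm behind it (ctrl.tcp_to_grasp is the distance from the TCP to the grasp point, in m); z points along the fingers, y is the line along which they close (so a half turn about z gives the same grasp; the last joint's range is limited). The gripper opens to 85 mm and grips with 20 to 120 N. Pads are 22 mm wide; open, the fingers measure 114 mm over their backs; the gripper's body (76 mm by 85 mm) begins 54 mm behind the grasp point. The pads swing forward as they close: fully open they stand 13 mm farther back than shut.
Start: joints at [1.258, 0.308, 1.634, -0, 1.2, -0.07], TCP at [0.15, 0.607, 0.231] pointing down, gripper open.
Joint ranges: [-3.06, 3.06], [-0.79, 1.96], [0.05, 2.63], [-1.19, 4.34], [0.05, 2.64], [-2.94, 2.94]. Speed limits (rad/s): [2.79, 2.79, 3.14, 3.14, 3.14, 3.14].

## Interface

Orientations are given as a unit quaternion [w, x, y, z].
In Python, from rig import ctrl, claw, vision, ticket gives the robot as it stands. Calls block until the motion is done:
- ctrl.reach(position, orientation): joint-space move of the TCP to a pose.
- ctrl.servo_line(position, rate=0.15, frame=None, stop_force=None): straight line of the TCP; frame=None keeps the orientation; rate is the mean speed in m/s. With stop_force (N) it stops when the force on the tool has changed by that much, and returns True; else False.
- ctrl.movej(angles): joint-space move.
- claw.command_gripper(opening): finger opening in m; the grip force is fixed at half the most; returns when the fingers have stopped.
- ctrl.hold(seconds).
- ctrl.solve_ik(position, orientation): joint angles nearest the present ones, or None.
- ctrl.read_state(): the state.
- vision.get_image(name): name is "scene" or "top" or "wrist"; returns a dict with "color" (384x512x3 uint8, blue, green, red), "depth" (384x512 float32, m along the optical axis (not along the pixel's ray), 0 where there is no reading), "intrinsics" (3x3 intrinsics, pixels), "T" (4x4, takes a point from camera to world coordinates); the wrist camera has in their place "mount" (4x4, takes a point from camera to tool coordinates, whose origin is the TCP and whose axes are the flange's). Camera axes: x right, y down, z forward; pixel columns grow to the right and rows downward; lengths in m; the calibration is good to about 2 mm. A picture is of the moment at which its call begins: read the wrist's pose just before it.
A pose or a line that the arm cannot do raises ctrl.PlanningError and nothing moves.
- ticket.sign_off(): hands the job in; it is judged then, once.
The state is a dict: "t": time; "joint_pos": joint angles; "qd": joint speeds; "joint_efforts": joint torques, N m; "position": TCP position; "eef_rot": TCP orientation; "contact_force": force on the tool from outside, world axes, zero at the start; "ft_torque": the same for the moment, N m; "opening": finger opening in m; "finger_force": force on a finger pad.
Only numpy, scipy, OpenCV 4.12 (cv2) and the standard library are available. Lean on these libraries where they do the work, as an engineer would, in place of code of your own. Each camera call takes 0.05 s, during which the arm holds its last target. There are 200 camera calls.

## Working session

There is one attempt and no reset: what is moved stays moved. The work goes in short steps, each a Python script; the robot and the scene stay as the last script left them, time stands still between calls to the robot, and variables do not carry over. Pictures are saved under pics/ and viewed, at most 10 in all, crops included, and the job is handed in when it is done.

```bash
mkdir -p pics; python3 - <<'E'
from rig import ctrl, claw, vision, ticket
import cv2,numpy as np
for n in ("top","scene"):
    d=vision.get_image(n); cv2.imwrite(f"pics/{n}0.png",cv2.resize(d["color"],(800,600),interpolation=cv2.INTER_CUBIC)); np.savez(f"{n}.npz",**d)
    print(d["T"].round(3),d["intrinsics"])
print(ctrl.read_state())
E
```

```text
[[-0.018 -0.978  0.208  0.353]
 [-1.     0.017 -0.004  0.008]
 [ 0.    -0.208 -0.978  1.229]
 [ 0.     0.     0.     1.   ]] [[358.11808759   0.         253.32809045]
 [  0.         358.11808759 193.68255839]
 [  0.           0.           1.        ]]
[[ 0.861  0.391 -0.325  1.115]
 [ 0.508 -0.644  0.572 -0.915]
 [ 0.014 -0.657 -0.753  1.279]
 [ 0.     0.     0.     1.   ]] [[439.92629764   0.         256.23359157]
 [  0.         439.92629764 198.47356673]
 [  0.           0.           1.        ]]
{'t': 0.1, 'joint_pos': array([ 1.25828454e+00,  3.08943971e-01,  1.63507432e+00,  1.71472135e-05,
        1.19969649e+00, -6.96784107e-02]), 'qd': array([-6.64899280e-04, -3.64991834e-03, -1.49924054e-03, -1.32159593e-03,
       -6.86654374e-06, -1.40625033e-03]), 'joint_efforts': array([-2.71763074e-04, -4.16407585e+01, -2.77643484e+01, -2.04450798e-04,
        3.97831929e-03,  1.90185114e-05]), 'position': array([0.15005988, 0.60594199, 0.23013852]), 'eef_rot': array([-2.09373317e-04,  1.21121611e-01,  9.92637109e-01, -1.04023077e-03]), 'contact_force': array([ 0.35480502,  0.18431306, -0.07115703]), 'ft_torque': array([0.04691529, 0.01093495, 0.04997105]), 'finger_force': 0.0, 'opening': 0.08546247732338667}
```

View pics/top0.png

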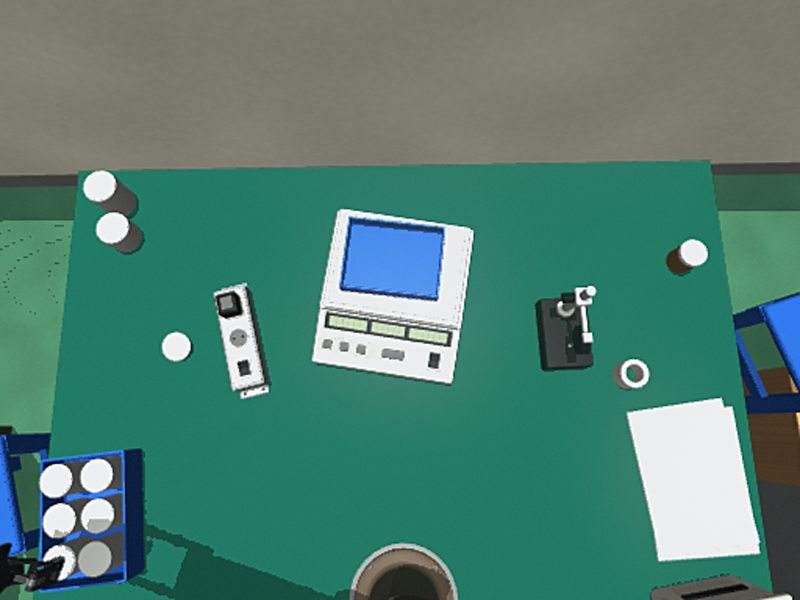

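View pics/scene0.png

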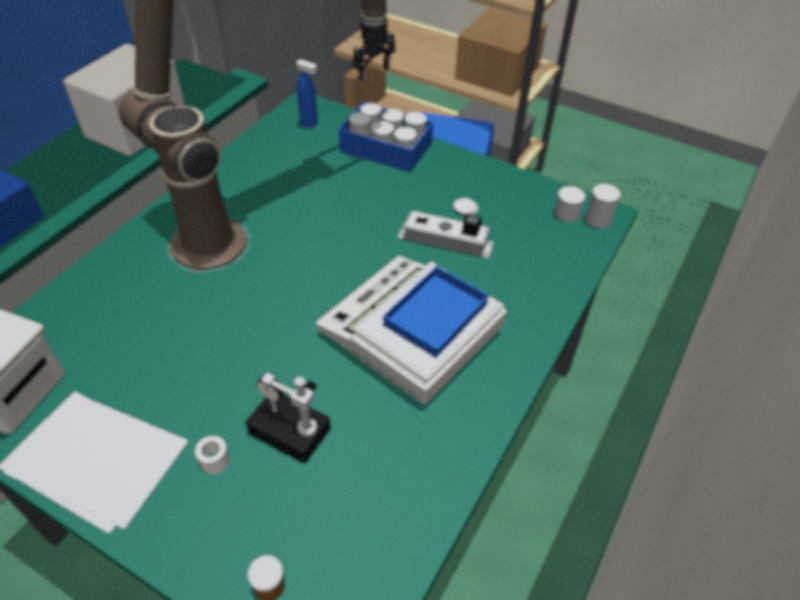

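The top view shows the unit rocker at (244,368), its adapter at (229,303), the scale rocker at (434,360), the tare key at (393,355), and the square keys at (328,344), (344,347) and (361,350). The power unit is left of the scale. The scene view shows the same layout, and the approach is clear from the robot's side.

```bash
cat > h.py <<'E'
import numpy as np, cv2
from scipy.spatial.transform import Rotation as R
def ray(px,K,T,z):
    d=T[:3,:3]@np.array([(px[0]-K[0,2])/K[0,0],(px[1]-K[1,2])/K[1,1],1]); o=T[:3,3]
    return o+d*(z-o[2])/d[2]
def full(px): return (np.array(px)+.5)*.64-.5
def pose(yaw,tilt=0):
    """columns: x along object's x, z into the surface (rises by tilt with +x)"""
    P=R.from_euler('z',yaw)*R.from_euler('y',-tilt)
    return P, P*R.from_euler('x',np.pi)   # panel rot, tool rot
def q(r):
    x,y,z,w=r.as_quat(); return [w,x,y,z]
def wristT(st,mount):
    T=np.eye(4); w,x,y,z=st["eef_rot"]; T[:3,:3]=R.from_quat([x,y,z,w]).as_matrix(); T[:3,3]=st["position"]; return T@mount
E
python3 - <<'E'
from h import *
d=np.load("top.npz"); K,T,D=d["intrinsics"],d["T"],d["depth"]
def g(p,z):
    f=full(p); u,v=f.round().astype(int); dd=D[v,u]; c=np.array([(f[0]-K[0,2])/K[0,0],(f[1]-K[1,2])/K[1,1],1])*dd
    print(p,(T[:3,:3]@c+T[:3,3]).round(4),ray(f,K,T,z).round(4))
for p,z in (((244,368),.056),((229,303),.094),((434,360),.07),((393,355),.07),((328,344),.07),((344,347),.07),((361,350),.07)): g(p,z)
E
```

```text
(244, 368) [0.4685 0.325  0.052 ] [0.4681 0.3239 0.056 ]
(229, 303) [0.599  0.3493 0.0963] [0.5995 0.35   0.094 ]
(434, 360) [ 0.4768 -0.0731  0.0655] [ 0.4764 -0.0728  0.07  ]
(393, 355) [0.4892 0.012  0.062 ] [0.4882 0.012  0.07  ]
(328, 344) [0.515  0.1482 0.0601] [0.5136 0.1471 0.07  ]
(344, 347) [0.5075 0.1142 0.0645] [0.5067 0.1137 0.07  ]
(361, 350) [0.5004 0.0786 0.0655] [0.4998 0.0783 0.07  ]
```

```bash
python3 - <<'E'
from h import *
from rig import ctrl, claw, vision
claw.command_gripper(0.0)
_,t=pose(.192); ctrl.reach([.43,.315,.20],q(t))
st=ctrl.read_state(); d=vision.get_image("wrist"); np.savez("w1.npz",color=d["color"],depth=d["depth"],K=d["intrinsics"],T=wristT(st,d["mount"]))
print(d["mount"].round(3),d["intrinsics"],st["position"],st["joint_pos"].round(2),st["t"])
cv2.imwrite("pics/w1.png",d["color"])
_,t=pose(-.168,.244); ctrl.reach([.42,-.03,.20],q(t))
st=ctrl.read_state(); d=vision.get_image("wrist"); np.savez("w2.npz",color=d["color"],depth=d["depth"],K=d["intrinsics"],T=wristT(st,d["mount"]))
print(st["position"],st["joint_pos"].round(2),st["t"],st["opening"])
cv2.imwrite("pics/w2.png",d["color"])
E
```

```text
[[-0.001 -0.962 -0.272  0.069]
 [ 1.    -0.001  0.001 -0.   ]
 [-0.002 -0.272  0.962 -0.143]
 [ 0.     0.     0.     1.   ]] [[331.29004251   0.         250.63718202]
 [  0.         331.29004251 191.23626691]
 [  0.           0.           1.        ]] [0.42990919 0.31543096 0.20014295] [0.55 0.17 1.88 0.   1.1  1.93] 2.6083
[ 0.42069413 -0.02953097  0.20045317] [-0.18 -0.22  2.28  0.    0.85  1.56] 3.9583 0.00013666103977287613
```

View pics/w1.png

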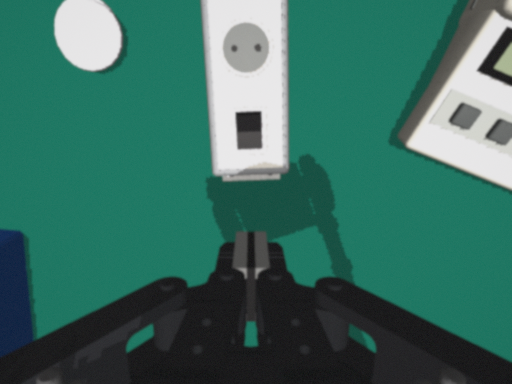

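View pics/w2.png

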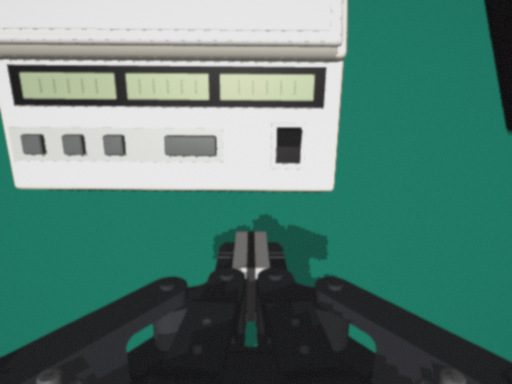

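In w1 the unit rocker spans columns 237–261 and rows 112–149, with the crease at (249,131) and the socket centre at (246,47). In w2 the scale rocker crease is at (288.5,147), the tare centre at (190.5,145.5), and the zero and print keys at (33.5,144.5) and (114.5,145). The shut fingertips are narrow, about 14 mm.

```bash
python3 - <<'E'
from h import *
a=np.load("w1.npz"); b=np.load("w2.npz")
r=ray((249.3,131),a["K"],a["T"],.056); s=ray((246,47),a["K"],a["T"],.05)
print(r,s,np.arctan2(*(s-r)[1::-1]))
K,T,D=b["K"],b["T"],b["depth"]
def pt(u,v,n=4):
    w=D[v-n:v+n+1,u-n:u+n+1]; z=np.median(w[w>0]); return T[:3,:3]@(np.array([(u-K[0,2])/K[0,0],(v-K[1,2])/K[1,1],1])*z)+T[:3,3]
# panel plane from depth on bare panel around
P=np.array([pt(u,v,2) for u in list(range(40,260,12))+[315,322] for v in (116,120,174,178,182)])
A=np.c_[P[:,:2],np.ones(len(P))]; c=np.linalg.lstsq(A,P[:,2],rcond=None)[0]; res=P[:,2]-A@c
n=np.array([-c[0],-c[1],1]); n/=np.linalg.norm(n); print("plane",c,res.std(),n,np.degrees(np.arccos(n[2])))
def onplane(px,off):
    d=T[:3,:3]@np.array([(px[0]-K[0,2])/K[0,0],(px[1]-K[1,2])/K[1,1],1]);o=T[:3,3]
    p0=np.array([0,0,c[2]])+n*off
    return o+d*(n@(p0-o))/(n@d)
rk,t,z,p=onplane((288.5,147),6),onplane((190.5,145.5),7),onplane((33.5,144.5),7),onplane((114.5,145),7)
print(rk*0) if 0 else None
rk,t,z,p=onplane((288.5,147),.006),onplane((190.5,145.5),.007),onplane((33.5,144.5),.007),onplane((114.5,145),.007)
print(rk,t,z,p); y=z-t; print("yaw",np.arctan2(-y[0],y[1]),np.linalg.norm(z-t),np.linalg.norm(rk-t),"nyaw",np.arctan2(n[1],-n[0]))
E
```

```text
[0.47054625 0.32463568 0.056     ] [0.5361628  0.34007079 0.05      ] 0.2310317908939152
plane [ 0.24472328 -0.04565452 -0.06403227] 0.000170975767125436 [-0.23747526  0.04430236  0.97038281] 13.9793601052179
[ 0.47683377 -0.07281681  0.0621676 ] [0.49246952 0.0120727  0.06314896] [0.51648062 0.14811515 0.06281408] [0.50410331 0.07790938 0.06299028]
yaw -0.17469795737451552 0.13814555345488144 0.08632305013249646 nyaw 0.18443553751784908
```

```bash
cat >> h.py <<'E'
def press(ctrl,c,yaw,tilt,dx,force=12,below=.005,start=.025):
    P,t=pose(yaw,tilt); ex,_,n=P.as_matrix().T; p=np.array(c)+dx*ex
    ctrl.reach(p+.08*n,q(t)); ctrl.servo_line(p+start*n,rate=.1); ctrl.hold(.2)
    hit=ctrl.servo_line(p-below*n,rate=.015,stop_force=force)
    s=ctrl.read_state(); print("hit",hit,"depth mm",1e3*((s["position"]-p)@n),"lat",1e3*((s["position"]-p)@ex),s["contact_force"].round(1),s["t"])
    ctrl.servo_line(p+.04*n,rate=.1)
def look(ctrl,vision,name,box):
    d=vision.get_image("wrist")["color"]; x0,x1,y0,y1=box
    cv2.imwrite(f"pics/{name}.png",cv2.resize(d[y0:y1,x0:x1],None,fx=4,fy=4,interpolation=cv2.INTER_CUBIC))
E
python3 - <<'E'
from h import *
from rig import ctrl, vision
press(ctrl,[.4705,.3246,.056],.215,0,.013)
_,t=pose(.192); ctrl.reach([.43,.315,.20],q(t)); look(ctrl,vision,"u1",(190,310,90,190))
print(ctrl.read_state()["t"])
E
```

```text
hit True depth mm 0.05678816994090369 lat 0.7999220883146831 [-1.3 -0.7  3.9] 7.8333
8.9833
```

View pics/u1.png

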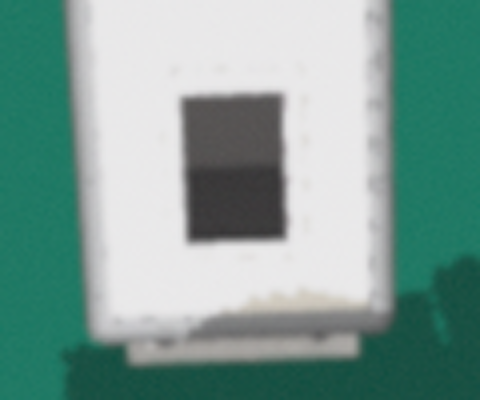

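The crop shows the shading has reversed: the far half (centre about (233,130)) is now the lighter, flat one. The push also ended at crease height, so the power unit is fully on. Next is the scale rocker.

```bash
python3 - <<'E'
from h import *
from rig import ctrl, vision
press(ctrl,[.4768,-.0728,.0622],-.178,.244,.013)
_,t=pose(-.168,.244); ctrl.reach([.42,-.03,.20],q(t)); look(ctrl,vision,"s1",(160,340,100,200))
print(ctrl.read_state()["t"])
E
```

```text
hit True depth mm -0.3607346798607417 lat 0.803402394543372 [-2.3  0.8  6.7] 12.8833
14.0417
```

View pics/s1.png

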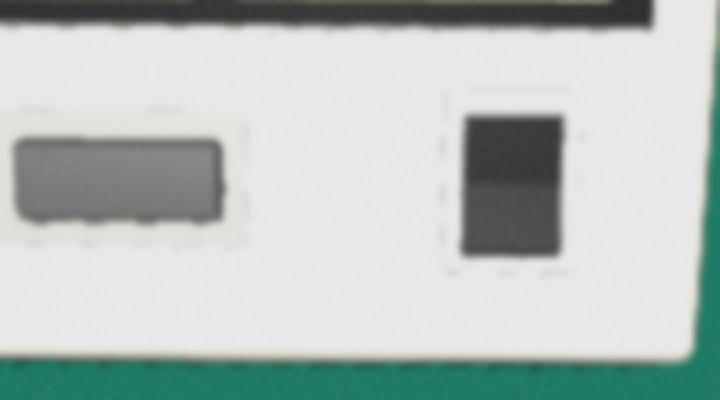

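The upper half of the scale rocker (around (513,150)) is still the darker one, so I'll compare brightness and depth with the earlier image.

```bash
python3 - <<'E'
from h import *
from rig import ctrl, vision
d=vision.get_image("wrist"); b=np.load("w2.npz"); a=np.load("w1.npz")
for v in range(124,170,3): print(v,b["color"][v,284:294].mean().round(1),d["color"][v,284:294].mean().round(1),(1e3*b["depth"][v,281:297].mean()).round(1),(1e3*d["depth"][v,281:297].mean()).round(1))
print(ctrl.read_state()["t"])
E
```

```text
124 229.4 232.2 290.4 289.0
127 138.0 175.3 290.9 289.5
130 32.3 62.4 285.4 287.0
133 37.9 60.8 284.8 287.8
136 38.4 60.6 286.7 288.2
139 38.1 60.2 288.3 289.0
142 38.2 59.4 290.1 289.8
145 40.4 70.1 291.8 290.6
148 57.1 77.9 292.8 290.4
151 57.4 78.2 293.7 290.0
154 56.9 79.6 294.1 290.0
157 56.3 80.0 294.8 290.1
160 55.8 78.3 295.4 289.9
163 160.7 164.0 296.2 296.1
166 231.6 228.8 300.8 299.3
169 228.3 232.8 304.0 302.3
14.0917
```

Depth shows the far half dropped about 4 mm and the near half rose about 4 mm, so the scale is on. Next I'll wait out the self-test and press tare.

```bash
python3 - <<'E'
from h import *
from rig import ctrl, vision
ctrl.hold(3.5)
press(ctrl,[.4925,.0121,.0631],-.178,.244,0,below=.009)
_,t=pose(-.168,.244); ctrl.reach([.42,-.03,.20],q(t))
d=vision.get_image("wrist"); b=np.load("w2.npz")
f=lambda D:1e3*(D[140:151,172:210].mean()-D[174:182,172:210].mean())
print(f(b["depth"]),f(d["depth"]),ctrl.read_state()["t"])
E
```

```text
hit True depth mm -4.067947962195725 lat 0.00035145715771715526 [-2.4  0.2  8.3] 20.6917
-13.826937 -15.924186 21.9083
```

The key reached full depth (4.07 mm), but only briefly. A second press with a deliberate dwell does no harm and makes sure it counts.

```bash
sed -i 's/^    ctrl.servo_line(p+.04\*n,rate=.1)/    ctrl.hold(.3)\n&/' h.py; python3 - <<'E'
from h import *
from rig import ctrl, vision
press(ctrl,[.4925,.0121,.0631],-.178,.244,0,below=.009)
_,t=pose(-.168,.244); ctrl.reach([.42,-.03,.20],q(t)); ctrl.hold(.5)
d=vision.get_image("wrist"); cv2.imwrite("pics/f.png",d["color"]); print(ctrl.read_state()["t"])
E
```

```text
hit True depth mm -4.071568326231057 lat -0.025437599991335068 [-2.3  0.5  7.4] 25.0083
27.025
```

View pics/f.png

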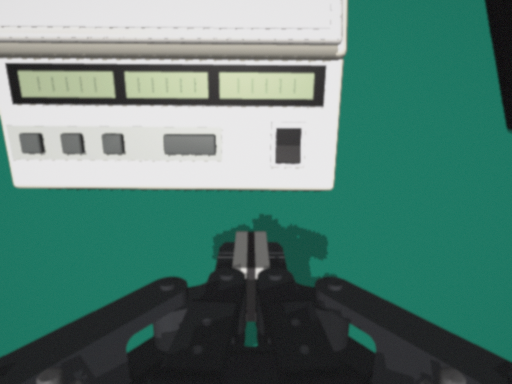

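The tare key (190,144) is up. The rocker's shading at (288,145) looks much as it did when off, so I'll check it by depth before handing in.

```bash
python3 - <<'E'
from h import *
from rig import ctrl, vision
b=np.load("w2.npz")
D=[b["depth"]]+[vision.get_image("wrist")["depth"]]
for x in D: print([round(1e3*float(x[v,281:297].mean()),1) for v in (120,131,134,140,146,152,158,161,169)], "key",[round(1e3*float(x[v,170:212].mean()),1) for v in (125,140,145,150,170)])
im=vision.get_image("wrist")["color"]; print([im[v,284:294].mean().round() for v in range(124,168,4)])
E
```

```text
[292.0, 283.8, 285.6, 289.0, 291.7, 293.8, 295.2, 296.1, 304.0] key [293.3, 290.1, 291.3, 292.4, 304.3]
[291.3, 287.9, 288.9, 289.9, 291.5, 291.3, 273.0, 291.0, 303.3] key [292.5, 289.4, 290.5, 291.9, 303.8]
[np.float64(233.0), np.float64(155.0), np.float64(61.0), np.float64(61.0), np.float64(60.0), np.float64(60.0), np.float64(78.0), np.float64(79.0), np.float64(80.0), np.float64(80.0), np.float64(184.0)]
```

Depth shows the rocker on and the key back to its original height.

```bash
python3 -c "
from rig import ticket
print(ticket.sign_off())"
```

```text
the job is handed in; nothing more can be done
None
```

The power unit and the scale are both on, the tare key was pressed fully down (twice, the second time with a 0.3 s hold) after the self-test wait and is back up, and the job is handed in, though no verdict was returned.

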